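# Set the pouch sealer to heat six and start it

### The job

Set the pouch sealer for thick pouches: with a fingertip, push its red selector round, click by click, to the sixth of its eight positions, counting clockwise from the smallest dot. Only then push the green start button right down and let it come back up. Push only: do not pinch the selector, and do not shift or lift the sealer or disturb the things around it and on it.

Things in the scene. Friction and masses are not known exactly. Their poses are not given: they have to be found in the camera images.
- sealer: blue bench sealer, 240 x 400 mm, 4 to 6.5 kg, loose on rubber feet. Origin: centre of its underside; x to its back, y to its left, z up. Grey control panel on top, 85 mm up. A white jaw runs along y at x = 68 to 102 mm, top 129 mm up. The selector's axis is at (-25, 110) mm, the start button at (-25, -140) mm.
- selector_axis (a point): where the vertical axis of the selector meets the panel surface; axes parallel to the sealer's. Eight white dots of growing size on a black plate lie round it at 55 mm radius, 30 degrees apart: the first (smallest) 105 degrees anticlockwise (from above) of the sealer's x axis, the eighth 105 degrees clockwise of it.
- pointer_tip (a point): top of the selector's pointing end (white stripe), 42 mm from the axis, 35 mm above the panel; own x runs from axis to tip. The selector is an upright red bar on a grey hub disc (radius 30 mm, top 7 mm above the panel); its tail reaches 28 mm behind the axis.
- selector (a joint): angle in rad, growing clockwise from above: 0 = first position (stop), a click is 0.5236, the sixth is 2.618, the eighth 3.665 (stop). At 0 the pointer stands 1.833 rad anticlockwise of the sealer's x axis. Starts in the first to fourth position. A sprung ridge between positions resists with about 0.12 Nm; past half-way it snaps into the next position and stays.
- wing_left: left side of the selector's bar, looking from axis to pointer; pushing its face clockwise turns the selector on. The face stands 8 mm beside the bar's middle line, from 25 mm behind to 39 mm ahead of the axis, 7 to 31 mm above the panel. Origin: on the axis at the panel surface; own x to the pointer, z up.
- wing_right: right side of the selector's bar, the mirror image of the left; pushing its face at the pointer end turns the selector anticlockwise, back.
- start_top (a point): centre of the top face of the round green start button, 34 mm across; sprung, fully down at 6 mm with about 5 N.
- start (a joint): travel of the start button in m: 0 up, 0.006 fully down.
- tape_roll: roll of amber tape, 58 mm across, 24 mm high, lying on the sealer's panel; leave alone. Origin: centre of underside.
- soup_can: can with red label, 68 mm across, 100 mm high, left of the sealer; leave alone. Origin: centre of underside.
- bean_can: can with green label, 74 mm across, 110 mm high, left of the sealer; leave alone. Origin: centre of underside.
- jam_jar: jar, 64 mm across, 90 mm high, right of the sealer; leave alone. Origin: centre of underside.
- juice_carton: purple carton, 45 x 60 x 100 mm, right of the sealer; leave alone. Origin: centre of underside.

How it is judged:
By the outcome, as a careful person would: the job done as asked, in the order asked, and still so for the second after the job is handed in, with the robot touching nothing.
It also fails if it takes over 48 s, if anything falls off the work surface, if the arm or the gripper's body presses on something with over 40 N, if the wrist force passes 120 N, or if a joint passes its speed limit or range.

### The arm

A 6-joint arm with a two-finger parallel gripper is mounted at the origin on the work surface. World frame = base frame: x ahead of the robot, y to its left, z up, the work surface at z = 0. Lengths are in m, angles in rad, forces in N, time in s.
With the tool pointing down it reaches from about 0.35 to 0.875 m from the base axis. Payload 15.5 kg.
Tool frame: the origin (TCP) lies on the centre line of the jaws, within the pads' length; the fingertips stand 14 mm ahead of it and the grasp point (between the pads) lies 5 mm behind it; z points along the fingers, y is the line along which they close (so a half turn about z gives the same grasp; the last joint's range is limited). The gripper opens to 85 mm and grips with 20 to 120 N. Pads are 22 mm wide; open, the fingers measure 114 mm over their backs; the gripper's body (76 mm by 85 mm) begins 54 mm behind the grasp point. The pads swing forward as they close: fully open they stand 13 mm farther back than shut.
Start: joints at [-1.284, 0.494, 1.345, -0, 1.302, -0.096], TCP at [0.233, -0.58, 0.245] pointing down, gripper open.
Joint ranges: [-2.91, 2.91], [-0.82, 2.16], [0.22, 2.67], [-1.22, 4.37], [0.12, 2.79], [-3.08, 3.08]. Speed limits (rad/s): [1.89, 1.89, 2.57, 3.01, 3.01, 3.01].

### API

Orientations are given as a unit quaternion [x, y, z, w].
In Python, from cell import monitor, imaging, manip gives the robot as it stands.
- The arm moves only by the tool drive_tool, never from a script. Its argument "steps" is a list of rows, each a list of 2 entries, a list of its own where there are three numbers: the shift along the tool's x, y, z in m, then the turn about the tool's z in rad. A call has 1 to 20 rows; each row shifts and turns the commanded pose from where the row before left it, along the tool's axes as they then stand; what a row does not reach is not made up. A row lasts 1/8 s, in which the tool goes at most 62.5 mm and 10.7 degrees, less where a joint would pass 70% of its speed; a pose out of reach is approached as far as the arm can. A call is refused whole if a number of a shift passes 0.0625 or a number of a turn 0.188, either way. A call with a gripper value outside its range is refused whole. "jaw" is the finger opening in m, from 0 to 0.0854, set as the call begins (left out, the last holds). The fingers move at their own pace and stop on an object; "newtons" is the grip in N (left out, the last holds). Time passes only in rows, so rows that do not move let the fingers close. It gives the time, the measured TCP pose, the force, the opening and the grip force at its end, in the units of the state.
- monitor.state(): the state, without advancing time (a new reading comes with each control period).
- imaging.capture(name): name is "scene" or "side" or "wrist"; returns a dict with "color" (480x640x3 uint8, red, green, blue), "depth" (480x640 float32, m along the optical axis (not along the pixel's ray), 0 where there is no reading), "fx", "fy", "cx", "cy" (pixels), "extrinsics" (4x4, takes a point from world to camera coordinates); the wrist camera has in their place "mount" (4x4, takes a point from camera to tool coordinates, whose origin is the TCP and whose axes are the flange's). Camera axes: x right, y down, z forward; pixel columns grow to the right and rows downward; lengths in m; the calibration is good to about 2 mm. A picture is of the moment at which its call begins: read the wrist's pose just before it.
- manip.hand_in(): hands the job in; it is judged then, once.
The state is a dict: "time_s": time; "joints": joint angles; "qvel": joint speeds; "tau": joint torques, N m; "tool_pos": TCP position; "tool_rot": TCP orientation; "contact_force": force on the tool from outside, world axes, zero at the start; "ft_torque": the same for the moment, N m; "width": finger opening in m; "gripper_force": force on a finger pad.
Only numpy, scipy, OpenCV 4.12 (cv2) and the standard library are available. Lean on these libraries where they do the work, as an engineer would, in place of code of your own. Each camera call takes 0.05 s, during which the arm holds its last target. There are 200 camera calls.

## Working session

There is one attempt and no reset: what is moved stays moved. The work goes in short steps, Python scripts to look and compute and a tool call to move; the robot and the scene stay as the last step left them, time stands still between calls to the robot, and variables do not carry over. Pictures are saved under pics/ and viewed, at most 10 in all, crops included, and the job is handed in when it is done.

Besides the shell and the picture viewer there is one more tool, called as a command line: name --argument value ..., lists and objects as JSON in quotes. drive_tool: Moves the arm, as the interface text tells. Its arguments: {"type":"object","properties":{"steps":{"type":"array","items":{"type":"array"}},"jaw":{"type":"number"},"newtons":{"type":"number"}},"required":["steps"]}

```bash
mkdir -p pics; ls; cat > h.py <<'E'
import numpy as np, cv2
from cell import monitor, imaging, manip
from scipy.spatial.transform import Rotation as R
def T():
    s=monitor.state(); M=np.eye(4); M[:3,:3]=R.from_quat(s['tool_rot']).as_matrix(); M[:3,3]=s['tool_pos']; return s,M
def cap(n):
    s,M=T(); c=imaging.capture(n)
    c['W']=M@np.array(c['mount']) if n=='wrist' else np.linalg.inv(np.array(c['extrinsics']))
    return c
def pts(c):
    v,u=np.mgrid[:480,:640]; d=c['depth']
    P=np.stack([(u-c['cx'])/c['fx']*d,(v-c['cy'])/c['fy']*d,d],-1)
    return P@c['W'][:3,:3].T+c['W'][:3,3]
def ray(c,u,v,z):
    d=c['W'][:3,:3]@np.array([(u-c['cx'])/c['fx'],(v-c['cy'])/c['fy'],1]); o=c['W'][:3,3]
    return o+d*(z-o[2])/d[2]
def save(c,n): cv2.imwrite('pics/'+n,c['color'][:,:,::-1])
E
python3 - <<'E'
from h import *
a=cap('scene');b=cap('side');save(a,'a.png');save(b,'b.png')
np.savez('ab.npz',**{'a'+k:v for k,v in a.items()},**{'b'+k:v for k,v in b.items()})
print(a['W'].round(3),b['W'].round(3),a['fx'],b['fx']);s=monitor.state();print(s['time_s'],s['tool_pos'],s['tool_rot'],s['width'])
E
```

```text
pics
[[-0.763  0.499 -0.41   0.965]
 [ 0.646  0.584 -0.492  0.477]
 [-0.006 -0.64  -0.768  0.799]
 [ 0.     0.     0.     1.   ]] [[ 0.98  -0.148  0.131  0.441]
 [-0.197 -0.766  0.611 -0.671]
 [ 0.01  -0.625 -0.78   0.98 ]
 [ 0.     0.     0.     1.   ]] 491.62660563804377 599.7616241769828
0.1 [ 0.23338574 -0.57948066  0.24476005] [ 9.81737047e-01  1.90242202e-01 -5.12170113e-05 -5.22004978e-04] 0.08520768903964757
```

View pics/a.png

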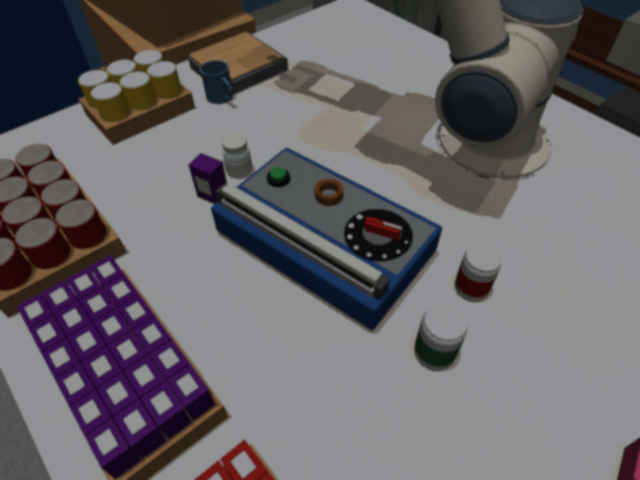

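View pics/b.png

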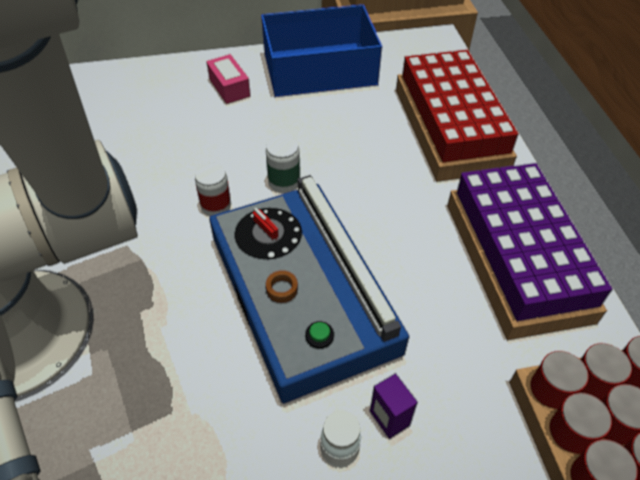

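The scene view shows the button at about (278,175), the selector at (380,230) and the tape at (329,190). The side view shows the selector at (267,230) with its white stripe at the upper left (about (258,214)), and the button at (320,333). Next I measure positions.

```bash
cat >> h.py <<'E'
def measure(c,box=None):
    P=pts(c); ok=c['depth']>0
    H=cv2.cvtColor(c['color'],cv2.COLOR_RGB2HSV).astype(int); h,s,v=H[...,0],H[...,1],H[...,2]
    return P,ok,h,s,v
E
python3 - <<'E'
from h import *
z=np.load('ab.npz')
for n,(bu,bv,su,sv) in {'a':(278,175,380,230),'b':(320,333,267,230)}.items():
    c={k[1:]:z[k] for k in z.files if k[0]==n}
    P,ok,h,s,v=measure(c); vv,uu=np.mgrid[:480,:640]
    def near(u,w,r): return (abs(uu-u)<r)&(abs(vv-w)<r)
    g=near(bu,bv,25)&(h>45)&(h<80)&(s>120)
    r=near(su,sv,38)&((h<6)|(h>174))&(s>150)
    br=P[r&ok]
    print(n,'green px',uu[g].mean(),vv[g].mean(),g.sum(),np.median(P[g&ok],0),'top z',np.percentile(P[g&ok][:,2],[50,95]))
    u,w=uu[g].mean(),vv[g].mean()
    print('ray z .095',ray(c,u,w,.095))
    print('red',r.sum(),br.mean(0),np.percentile(br[:,2],[5,50,95]))
    # white dots
    wd=(near(su,sv,45)&(v>150)&(s<60)).astype(np.uint8)
    k,lab,st,ce=cv2.connectedComponentsWithStats(wd)
    for i in range(1,k):
        if 2<st[i,4]<150: print('w',st[i,4],ce[i].round(1),ray(c,*ce[i],.0855).round(4), np.median(P[(lab==i)],0).round(4))
    gr=ok&(P[...,2]>.08)&(P[...,2]<.09)&(s<60)&(P[...,0]>.2)
    print('panel z',np.median(P[gr][:,2]))
    # blue top/sealer rect
    bl=ok&(h>100)&(h<125)&(s>120)&(P[...,2]>.02)&(P[...,2]<.095)&(P[...,0]>.3)&near(320,250,120)
    print('blue rect',cv2.minAreaRect(P[bl][:,:2].astype(np.float32)))
E
```

```text
a green px 277.7076923076923 174.31794871794872 195 [ 0.5521954  -0.16048192  0.10563586] top z [0.10563586 0.10798834]
ray z .095 [ 0.54629693 -0.16991853  0.095     ]
red 458 [0.49581579 0.08266915 0.10733884] [0.08614604 0.11002067 0.11888736]
panel z 0.08540281333495114
blue rect ((0.546074628829956, -0.0215681791305542), (0.23817361891269684, 0.39926180243492126), 12.209651947021484)
b green px 319.32753623188404 331.42898550724635 345 [ 0.54590915 -0.16678553  0.10629491] top z [0.10629491 0.10949967]
ray z .095 [ 0.54729146 -0.1603999   0.095     ]
red 310 [0.49072755 0.07801514 0.11110923] [0.09630317 0.11449671 0.12008234]
w 36 [309.3 189.2] [0.5937 0.1797 0.0855] [0.5864 0.139  0.1292]
w 30 [259.5 212.5] [0.4843 0.1352 0.0855] [0.4826 0.1056 0.1199]
w 4 [279.5 212.5] [0.5234 0.1277 0.0855] [0.5231 0.1269 0.0874]
w 7 [290.7 219. ] [0.5425 0.1065 0.0855] [0.5426 0.1038 0.0884]
w 9 [296. 229.] [0.5484 0.079  0.0855] [0.548  0.0777 0.0861]
w 10 [294.2 240. ] [0.5402 0.0523 0.0855] [0.5398 0.0513 0.087 ]
w 15 [284.9 249.5] [0.5189 0.0327 0.0855] [0.519  0.0314 0.0869]
w 18 [270.9 254.1] [0.4914 0.0268 0.0855] [0.4914 0.0248 0.0875]
w 3 [223.3 273.7] [ 0.3991 -0.0016  0.0855] [0.3947 0.0618 0.0022]
panel z 0.08607419173718828
blue rect ((0.5388815402984619, -0.02499435842037201), (0.23840254545211792, 0.40203627943992615), 12.258613586425781)
```

drive_tool --steps '[[[0, 0, 0], -0.1663], [[0, 0, 0], -0.1663], [[0, 0, 0], -0.1663], [[0, 0, 0], -0.1663], [[0, 0, 0], -0.1663], [[0, 0, 0], -0.1663], [[0, 0, 0], -0.1663], [[0, 0, 0], -0.1663], [[0, 0, 0], -0.1663], [[0, 0, 0], -0.1663]]' --jaw 0 --newtons 40

```text
time_s: 1.35
tool_pos: [0.2334, -0.5796, 0.2449]
tool_rot: [0.519, 0.855, 0.0, -0.0]
contact_force: [0.3, -0.5, 1.4]
width: 0.0001
gripper_force: 0.0
```

drive_tool --steps '[[[0.0415, 0.0416, 0], 0], [[0.0415, 0.0416, 0], 0], [[0.0415, 0.0416, 0], 0], [[0.0415, 0.0416, 0], 0], [[0.0415, 0.0416, 0], 0], [[0.0415, 0.0416, 0], 0], [[0.0415, 0.0416, 0], 0], [[0.0415, 0.0416, 0], 0], [[0.0415, 0.0416, 0], 0], [[0.0415, 0.0416, 0], 0], [[0.0415, 0.0416, 0], 0], [[0.0415, 0.0416, 0], 0], [[0, 0, 0], 0], [[0, 0, 0], 0]]'

```text
time_s: 3.1
tool_pos: [0.4492, 0.0913, 0.245]
tool_rot: [0.52, 0.854, -0.0, -0.0]
contact_force: [0.3, -0.3, -0.7]
width: -0.0001
gripper_force: 0.0
```

```bash
python3 - <<'E'
from h import *
c=cap('wrist');save(c,'w1.png');s,M=T();print(s['time_s'],s['width'],s['joints'].round(2) if hasattr(s['joints'],'round') else s['joints']);print(M.round(4))
np.savez('w1.npz',**c)
E
```

```text
3.15 -4.588599911616724e-05 [ 0.07  0.26  1.74 -0.    1.14 -0.41]
[[-4.570e-01  8.895e-01 -6.000e-04  4.492e-01]
 [ 8.895e-01  4.570e-01 -2.000e-04  9.070e-02]
 [ 1.000e-04 -7.000e-04 -1.000e+00  2.451e-01]
 [ 0.000e+00  0.000e+00  0.000e+00  1.000e+00]]
```

View pics/w1.png

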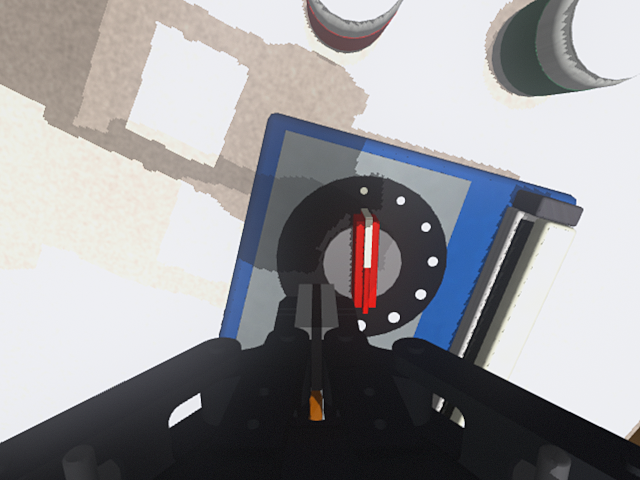

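The wrist view shows the pointer (366,212) at the smallest dot (364,190), so the selector is in the first position. The fingertips are at about (317,305), left of the bar. I refine the axis from the dots.

```bash
python3 - <<'E'
from h import *
from scipy.optimize import least_squares
c=dict(np.load('w1.npz'));_,M=T();c['W']=M@c['mount'];P,ok,h,s,v=measure(c)
vv,uu=np.mgrid[:480,:640]
wd=((v>170)&(s<50)&(uu>340)&(uu<445)&(vv>180)&(vv<335)).astype(np.uint8)
k,l,st,ce=cv2.connectedComponentsWithStats(wd)
D=[]
for i in range(1,k):
    if 10<st[i,4]<200: q=ray(c,*ce[i],.0855);D.append(q[:2]);print(st[i,4],ce[i].round(1),q.round(4),np.median(P[l==i],0).round(4))
D=np.array(D)
D=D[np.abs(np.hypot(*(D-[.494,.0815]).T)-.055)<.007]
f=least_squares(lambda p:np.hypot(D[:,0]-p[0],D[:,1]-p[1])-.055,[.494,.0815]);A=f.x;print('axis',A,f.fun.round(4))
print('ang',np.degrees(np.arctan2(*(D-A).T[::-1])).round(1))
r=((h<6)|(h>174))&(s>150)&(P[...,2]>.105)&(abs(uu-365)<30)&(vv>200)&(vv<320)
print('red rect',cv2.minAreaRect(P[r][:,:2].astype(np.float32)),np.percentile(P[r][:,2],[5,50,95]))
rel=np.r_[A,.0855]-M[:3,3];print('axis in tool',(M[:3,:3].T@rel).round(4))
Q=(P[r]-M[:3,3])@M[:3,:3];print('bar tool x,y range',np.percentile(Q[:,0],[2,98]),np.percentile(Q[:,1],[2,98]))
# fingertips
f=(uu>285)&(uu<350)&(vv>280)&(vv<335)&(P[...,2]>.2)&(P[...,2]<.3)
Q=(P[f]-M[:3,3])@M[:3,:3]; Q=Q[Q[:,2]>.005]; print('finger',Q.min(0),Q.max(0),len(Q))
H=[(n,P[m&ok]) for n,m in {'green':(h>45)&(h<80)&(s>120)}.items()]
E
```

```text
30 [363.5 190.3] [0.4705 0.1277 0.0855] [0.4703 0.1279 0.0862]
54 [400.6 200.4] [0.4986 0.1337 0.0855] [0.4984 0.1338 0.0862]
65 [425.7 226.9] [0.5258 0.1249 0.0855] [0.5252 0.125  0.0862]
75 [432.5 261.1] [0.5448 0.1039 0.0855] [0.5445 0.104  0.0865]
89 [420.4 294.1] [0.5509 0.0759 0.0855] [0.5506 0.0761 0.0865]
100 [393.5 317. ] [0.5421 0.0487 0.0855] [0.5418 0.0491 0.0863]
62 [361.4 324.7] [0.5224 0.0308 0.0855] [0.5221 0.0319 0.0865]
axis [0.49591371 0.07883183] [ 0.0001 -0.     -0.0001 -0.      0.0001  0.0002 -0.0002]
ang [117.5  87.2  57.1  27.2  -3.1 -33.1 -61.1]
red rect ((0.47140127420425415, 0.1106867790222168), (0.02803528681397438, 0.13311710953712463), 39.513755798339844) [0.11159946 0.11542993 0.11961093]
axis in tool [-0.0319  0.0362  0.1596]
bar tool x,y range [-0.05547254  0.00760155] [0.02797267 0.04320618]
finger [ 0.0072138  -0.01024585  0.00501862] [0.01239018 0.01322586 0.0125073 ] 323
```

drive_tool --steps '[[[-0.005, 0, 0.03], 0], [[0, 0, 0.03], 0], [[0, 0, 0.03], 0], [[0, 0, 0.023], 0], [[0, 0, 0.01], 0], [[0, 0, 0.01], 0], [[0, 0, 0], 0], [[0, 0.005, 0], 0], [[0, 0.005, 0], 0], [[0, 0, 0], 0], [[0, 0, 0], 0]]'

```text
time_s: 4.53
tool_pos: [0.4608, 0.0916, 0.1124]
tool_rot: [0.521, 0.854, 0.0, 0.0]
contact_force: [-0.2, -0.1, 0.7]
width: -0.0003
gripper_force: 0.0
```

drive_tool --steps '[[[0, 0.003, 0], 0], [[0.0021, 0.0028, 0], 0.1], [[0.0021, 0.0028, 0], 0.1], [[0.0021, 0.0028, 0], 0.1], [[0.0021, 0.0028, 0], 0.1], [[0, 0, 0], 0], [[0, 0, 0], 0]]'

```text
time_s: 5.4
tool_pos: [0.4713, 0.1043, 0.1122]
tool_rot: [0.679, 0.734, -0.0, -0.0]
contact_force: [-0.4, 0.5, 0.9]
width: 0.0002
gripper_force: 0.0
```

```bash
cat > look.py <<'E'
import sys
from h import *
s,M=T();c=cap('wrist');save(c,sys.argv[1]);P,ok,h,sa,v=measure(c)
A=np.array([.4959,.0788]);p=M[:3,:3].T@(M[:3,3]-np.r_[A,.0855])
print('t',s['time_s'],'tool rel axis (tool frame)',p.round(4),'tool x ang',np.degrees(np.arctan2(M[1,0],M[0,0])).round(2),'F',np.round(s['contact_force'],1),'j6',s['joints'][5])
r=((h<6)|(h>174))&(sa>150)&(P[...,2]>.11)&(P[...,2]<.125)&(np.hypot(P[...,0]-A[0],P[...,1]-A[1])<.045)
q=P[r][:,:2]
if len(q)>20: print('n',len(q),cv2.minAreaRect(q.astype(np.float32)),'mean dir from axis',np.degrees(np.arctan2(*(q.mean(0)-A)[::-1])))
E
python3 look.py w2.png
```

```text
t 5.4 tool rel axis (tool frame) [ 0.0274 -0.0226 -0.0267] tool x ang 94.43 F [-0.4  0.5  0.9] j6 0.01671448177993314
n 1509 ((0.49656617641448975, 0.11116384714841843), (0.020374946296215057, 0.020427776500582695), 19.895315170288086) mean dir from axis 91.2725714538995
```

View pics/w2.png

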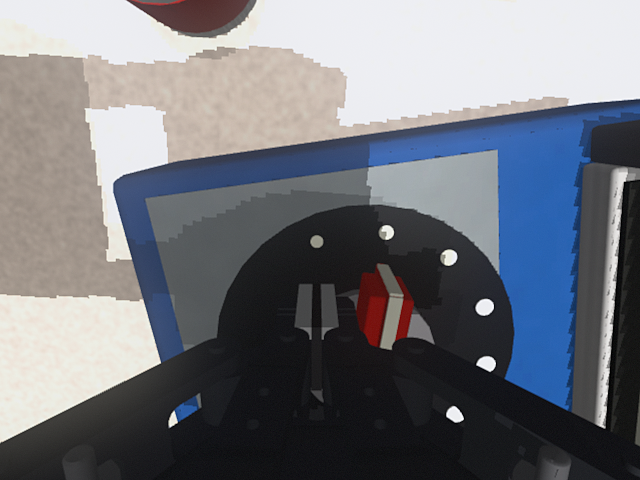

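The selector snapped into the second position, with the pointer (390,270) now facing the second dot (386,232). The push works, so I continue.

drive_tool --steps '[[[0.0021, 0.0028, 0], 0.1], [[0.0021, 0.0028, 0], 0.1], [[0.0021, 0.0028, 0], 0.1], [[0.0021, 0.0028, 0], 0.1], [[0.0021, 0.0028, 0], 0.1], [[0.0021, 0.0028, 0], 0.1], [[0.0021, 0.0028, 0], 0.1], [[0.0021, 0.0028, 0], 0.1], [[0.0021, 0.0028, 0], 0.1], [[0.0021, 0.0028, 0], 0.1], [[0.0021, 0.0028, 0], 0.1], [[0.0021, 0.0028, 0], 0.1], [[0.0021, 0.0028, 0], 0.1], [[0.0021, 0.0028, 0], 0.1], [[0.0021, 0.0028, 0], 0.1], [[0, 0, 0], 0], [[0, 0, 0], 0]]'

```text
time_s: 7.58
tool_pos: [0.5189, 0.1052, 0.1122]
tool_rot: [0.997, 0.074, -0.0, 0.0]
contact_force: [-0.2, -0.6, 0.2]
width: -0.0003
gripper_force: 0.0
```

```bash
python3 look.py w3.png
```

```text
t 7.575 tool rel axis (tool frame) [ 0.0266 -0.0227 -0.0267] tool x ang 8.52 F [-0.2 -0.6  0.2] j6 1.5094050538442545
n 1608 ((0.5266861915588379, 0.07818614691495895), (0.016510967165231705, 0.024011651054024696), 86.61555480957031) mean dir from axis 3.3546597442997763
```

drive_tool --steps '[[[0.0021, 0.0028, 0], 0.1], [[0.0021, 0.0028, 0], 0.1], [[0.0021, 0.0028, 0], 0.1], [[0.0021, 0.0028, 0], 0.1], [[0.0021, 0.0028, 0], 0.1], [[0.0021, 0.0028, 0], 0.1], [[0, 0, 0], 0], [[0, 0, 0], 0]]'

```text
time_s: 8.62
tool_pos: [0.5296, 0.0876, 0.1123]
tool_rot: [0.975, -0.224, -0.0, 0.0]
contact_force: [0.4, 0.6, -0.1]
width: -0.0002
gripper_force: 0.0
```

```bash
python3 look.py w4.png
```

```text
t 8.625 tool rel axis (tool frame) [ 0.0265 -0.0226 -0.0268] tool x ang -25.85 F [ 0.4  0.6 -0.1] j6 2.0745774040206677
n 1596 ((0.5215151309967041, 0.06285767257213593), (0.016296755522489548, 0.02398674190044403), 56.82002258300781) mean dir from axis -28.398346756964987
```

drive_tool --steps '[[[0, -0.004, 0], 0], [[0, -0.004, 0], 0], [[0, 0, -0.03], 0], [[0, 0, -0.04], 0], [[0, 0, -0.04], 0], [[0.0213, 0.0379, 0], 0], [[0.0213, 0.0379, 0], 0], [[0.0213, 0.0379, 0], 0], [[0.0213, 0.0379, 0], 0], [[0.0213, 0.0379, 0], 0], [[0.0213, 0.0379, 0], 0], [[0, 0, 0], 0], [[0, 0, 0], 0]]'

```text
time_s: 10.3
tool_pos: [0.5482, -0.1653, 0.2221]
tool_rot: [0.974, -0.225, -0.0, -0.0]
contact_force: [0.3, -0.5, 0.3]
width: -0.0003
gripper_force: 0.0
```

```bash
python3 - <<'E'
from h import *
from scipy.optimize import least_squares
c=cap('wrist');b=cap('side');a=cap('scene')
im=np.hstack([cv2.resize(c['color'],(400,300)),cv2.resize(a['color'][150:300,250:450],(400,300))]);
im2=np.hstack([cv2.resize(b['color'][170:395,180:480],(400,300)),im[:,:400]*0]);cv2.imwrite('pics/m.png',np.vstack([im,im2])[:,:,::-1])
s,M=T();print(s['time_s'],s['tool_pos'])
for c,(bu,bv) in ((c,(None,None)),(b,(320,333)),(a,(278,175))):
    P,ok,h,sa,v=measure(c)
    g=(h>45)&(h<80)&(sa>120)&(np.hypot(P[...,0]-.549,P[...,1]+.166)<.03)
    if g.sum(): 
        z=np.percentile(P[g][:,2],[10,50,90]);t=g&(P[...,2]>z[2]-.003)
        print(g.sum(),z,P[t].mean(0),P[t].min(0),P[t].max(0))
        vv,uu=np.mgrid[:480,:640]; print('px',uu[g].mean(),vv[g].mean())
    r=((h<6)|(h>174))&(sa>150)&(P[...,2]>.11)&(P[...,2]<.125)&(np.hypot(P[...,0]-.4959,P[...,1]-.0788)<.045)
    if r.sum()>20:
        rc=cv2.minAreaRect(P[r][:,:2].astype(np.float32));print('red',r.sum(),rc,P[r].mean(0))
E
```

```text
10.45 [ 0.54829546 -0.16468018  0.22228737]
2006 [0.10479278 0.10597684 0.10688433] [ 0.54942916 -0.1654361   0.10600446] [ 0.53266219 -0.18146751  0.10391879] [ 0.56526147 -0.14859806  0.10847832]
px 317.13260219341976 233.97108673978065
red 387 ((0.5196866393089294, 0.06304560601711273), (0.016753870993852615, 0.025219591334462166), 58.3028450012207) [0.52144356 0.05864359 0.11441474]
355 [0.09784096 0.10629784 0.10850494] [ 0.54624301 -0.16656365  0.10740733] [ 0.53043085 -0.18305547  0.10550648] [ 0.56187205 -0.15046319  0.11199195]
px 318.99154929577463 331.7661971830986
red 220 ((0.4974750280380249, 0.07450386881828308), (0.019707459956407547, 0.0670144259929657), 53.28483963012695) [0.49317972 0.0742856  0.11612902]
203 [0.09690518 0.10548093 0.1076285 ] [ 0.54981849 -0.16350032  0.10761958] [ 0.53281408 -0.17895325  0.10465188] [ 0.56594    -0.14803036  0.23732372]
px 277.9704433497537 174.32512315270935
red 226 ((0.5009181499481201, 0.07587136328220367), (0.01945972815155983, 0.06857093423604965), 59.20792770385742) [0.5000272  0.080301   0.11523189]
```

View pics/m.png

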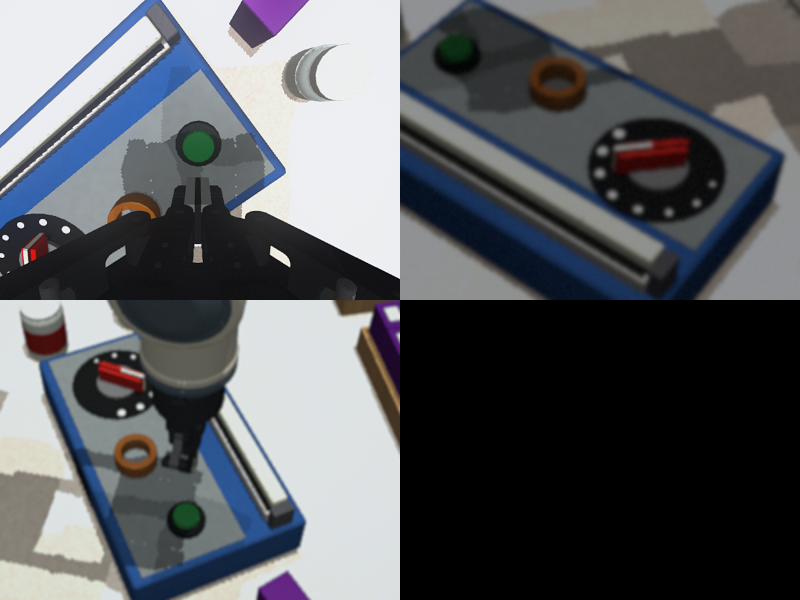

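Scene crop: the pointer's white end (617,152) faces the dot at (600,152), the sixth counting from the smallest at (712,184). The button top is at (0.549, -0.1655, 0.106) and the tool stands above it. I press now.

drive_tool --steps '[[[0.001, 0, 0.04], 0], [[0, 0, 0.04], 0], [[0, 0, 0.016], 0], [[0, 0, 0.004], 0], [[0, 0, 0.003], 0], [[0, 0, 0.002], 0], [[0, 0, 0.002], 0], [[0, 0, 0], 0]]'

```text
time_s: 11.45
tool_pos: [0.5498, -0.1663, 0.1158]
tool_rot: [0.974, -0.225, 0.001, 0.0]
contact_force: [3.0, 2.8, 4.1]
width: -0.0003
gripper_force: 2.2
```

drive_tool --steps '[[[0, 0, 0.001], 0], [[0, 0, 0.001], 0], [[0, 0, 0], 0], [[0, 0, 0], 0]]'

```text
time_s: 11.95
tool_pos: [0.5498, -0.1663, 0.1146]
tool_rot: [0.974, -0.225, 0.001, 0.0]
contact_force: [-2.5, 4.2, 24.5]
width: 0.0002
gripper_force: 12.5
```

24.5 N is well above the 5 N spring, so the button is on its stop. I release it and retreat.

drive_tool --steps '[[[0, 0, -0.004], 0], [[0, 0, -0.008], 0], [[0, 0, -0.03], 0], [[0, 0, -0.05], 0], [[0, 0, -0.05], 0], [[0, 0, 0], 0], [[0, 0, 0], 0], [[0, 0, 0], 0]]'

```text
time_s: 12.95
tool_pos: [0.5485, -0.166, 0.2541]
tool_rot: [0.974, -0.225, -0.001, -0.0]
contact_force: [0.4, 0.2, 0.0]
width: 0.0004
gripper_force: 0.0
```

```bash
python3 - <<'E'
from h import *
a=cap('scene');b=cap('side');z=np.load('ab.npz')
for n,c in (('a',a),('b',b)):
    P,ok,h,sa,v=measure(c)
    g=(h>45)&(h<80)&(sa>120)&(np.hypot(P[...,0]-.549,P[...,1]+.166)<.03)
    vv,uu=np.mgrid[:480,:640];print(n,'green px',uu[g].mean(),vv[g].mean(),np.percentile(P[g][:,2],[50,90]))
    r=((h<6)|(h>174))&(sa>150)&(P[...,2]>.11)&(P[...,2]<.125)&(np.hypot(P[...,0]-.4959,P[...,1]-.0788)<.045)
    print('red',cv2.minAreaRect(P[r][:,:2].astype(np.float32))[2],P[r].mean(0))
    o=((h>8)&(h<18)&(sa>120)&(np.hypot(P[...,0]-.53,P[...,1]+.04)<.08));print('tape',uu[o].mean(),vv[o].mean())
    if 1:
        H0=cv2.cvtColor(z[n+'color'],cv2.COLOR_RGB2HSV).astype(int);o0=(H0[...,0]>8)&(H0[...,0]<18)&(H0[...,1]>120)&cv2.dilate(o.astype(np.uint8),np.ones((9,9))).astype(bool);print('tape before',uu[o0].mean(),vv[o0].mean())
im=np.hstack([cv2.resize(x[150:350,160:460],(400,267)) if i else cv2.resize(x[130:330,190:490],(400,267)) for i,x in enumerate([a['color'],b['color']])])
cv2.imwrite('pics/f.png',im[:,:,::-1])
E
```

```text
a green px 277.8980582524272 174.32038834951456 [0.10544509 0.10748821]
red 57.33231735229492 [0.49974677 0.08044534 0.11534937]
tape 328.2683397683398 191.3127413127413
tape before 328.3340336134454 191.30252100840337
b green px 319.07887323943663 331.84507042253523 [0.10645222 0.10894512]
red 57.41575622558594 [0.49321976 0.07440568 0.1159306 ]
tape 281.3338735818476 286.4246353322528
tape before 281.1237288135593 285.9949152542373
```

View pics/f.png

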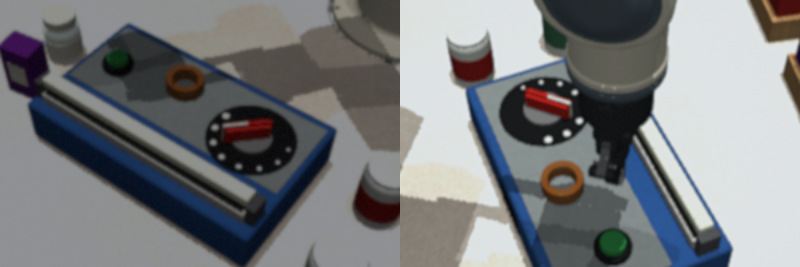

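The picture shows the selector at the sixth dot (left view: pointer (225,132), dot (213,140)). The button is back up, and nothing else has moved.

```bash
python3 -c "
from h import *
print(manip.hand_in())"
```

```text
the job is handed in; nothing more can be done
None
```

I pushed the selector click by click to the sixth position, then pushed the start button right down and let it come back up; the sealer, tape and nearby items look undisturbed in the final pictures, and the job is handed in at about 13 s.

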